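Nest the steel parts cups

TASK

Clear some bench space: nest the three empty bare-steel parts cups on the bench in size order, the middle one standing inside the wide one and the narrow one standing inside the middle one, all upright and resting on each other's floors. Leave the closed white travel cup standing where it is.

Things in the scene. Friction and masses are not known exactly. Their poses are not given: they have to be found in the camera images.
- wide_cup: The widest and lowest of three open, round, bare sheet-steel parts cups: rim 100 mm across outside, foot 90 mm, 42 mm high, wall 3 mm, floor 4 mm thick (inside about 84 mm across at the floor, 94 mm at the rim); 0.45 kg, loose, too wide to grip, so it serves as the base of the nest. Origin: centre of its underside; z axis up through its mouth.
- middle_cup: The middle one of the three open, round, bare sheet-steel parts cups: rim 62 mm across outside, foot 54 mm, 78 mm high, wall 3 mm, floor 4 mm thick (inside about 48 mm across at the floor, 56 mm at the rim); about 0.18 kg, loose, empty. Origin: centre of its underside; z axis up through its mouth. Can be gripped across the outside just below its rim, which stands about 40 mm above the wide cup's rim when nested.
- narrow_cup: The narrowest and tallest of the three open, round, bare sheet-steel parts cups: rim 38 mm across outside, foot 32 mm, 108 mm high, wall 3 mm, floor 4 mm thick; about 0.10 kg, loose, empty. Origin: centre of its underside; z axis up through its mouth. Can be gripped across the outside just below its rim, which stands about 34 mm above the middle cup's rim when nested.
- travel_cup: Bystander: white travel cup with a closed lid and a dark band, 84 mm across, 121 mm high, loose. Origin: centre of its underside; z up. It is not part of the nest and stays where it is.
Not all that is in view belongs to the job. What is shaped like the narrow_cup but pink is not meant.

How it is judged (in metres and radians):
At the end, for the whole second after the job is handed in: Middle cup on the wide cup's floor (undersides less than 12 mm apart in height, centres within 20 mm), narrow cup on the middle cup's floor (12 mm, centres within 13 mm), wide cup on the bench; all mouth up within about 8 degrees and at rest (horizontal distance between middle_cup and wide_cup below 0.02 m and z of middle_cup in the frame of wide_cup between 0.001 and 0.012 m and horizontal distance between narrow_cup and middle_cup below 0.013 m and z of narrow_cup in the frame of middle_cup between 0.001 and 0.012 m and height (world z) of wide_cup below 0.01 m and angle between each of wide_cup, middle_cup, narrow_cup's own z axis and vertical below 0.15 rad and linear speed of each of wide_cup, middle_cup, narrow_cup below 0.03 m/s); the robot touches nothing.
It fails at once if The travel cup is moved more than 30 mm or tipped (distance of travel_cup from where it was at the start of the episode above 0.03 m or angle between travel_cup's own z axis and vertical above 0.3 rad).
It also fails if it takes over 61 s, if anything falls off the work surface, if the arm or the gripper's body presses on something with over 40 N, if the wrist force passes 120 N, or if a joint passes its speed limit or range.

ROBOT

A 7-joint arm with a two-finger parallel gripper is mounted at the origin on a cart in front of the work surface, level with it; the furniture and walls round the work are solid. World frame = base frame: x ahead of the robot, y to its left, z up, the work surface at z = 0. Lengths are in mm, angles in rad, forces in N, time in s.
With the tool pointing down it reaches from about 400 to 875 mm from the base axis. Payload 4.4 kg.
Tool frame: the origin (TCP) lies midway between the tips of the shut fingers; the grasp point (between the pads) lies 19 mm behind it (ctrl.pinch_z is the distance from the TCP to the grasp point, in mm); z points along the fingers, y is the line along which they close (so a half turn about z gives the same grasp; the last joint's range is limited). The gripper opens to 85 mm and grips with 20 to 120 N. Pads are 22 mm wide; open, the fingers measure 114 mm over their backs; the gripper's body (76 mm by 85 mm) begins 54 mm behind the grasp point. The pads swing forward as they close: fully open they stand 13 mm farther back than shut.
Start: joints at [-1.266, 0.628, 0.038, 1.517, -0.027, 0.996, -0.02], TCP at [235.512, 605.848, 231.313] pointing down, gripper open.
Joint ranges: [-3.06, 3.06], [-0.37, 2.12], [-1.25, 1.32], [0.18, 2.47], [-1.1, 4.24], [0.23, 1.98], [-2.94, 2.94]. Speed limits (rad/s): [2.57, 2.57, 3.14, 3.14, 3.14, 3.14, 3.14].

INTERFACE

Orientations are given as [roll, pitch, yaw] about the fixed x, y, z axes, in that order (R = Rz(yaw) Ry(pitch) Rx(roll)).
In Python, from cell import read_state, cams, order, ctrl gives the robot as it stands.
- The arm moves only by the tool move_arm, never from a script. Its argument "targets" is text: rows parted by semicolons, each of 7 numbers parted by spaces: the gripper's target within -1 to 1 (fully open at 1, half-way at 0, shut at -1), then the shift along the tool's x, y, z in cm, then the turn, a rotation vector about the tool's x, y, z in degrees. A call has 1 to 5 rows; each row shifts and turns the commanded pose from where the row before left it, along the tool's axes as they then stand; what a row does not reach is not made up. A row lasts 1/12 s, in which the tool goes at most 41.7 mm and 7.16 degrees, less where a joint would pass 70% of its speed; a pose out of reach is approached as far as the arm can. A call with a gripper value outside its range is refused whole. The fingers move at their own pace and stop on an object; the grip force is fixed at half the most. Time passes only in rows, so rows that do not move let the fingers close. It gives the time, the measured TCP pose, the force, the opening and the grip force at its end, in the units of the state.
- read_state(): the state, without advancing time (a new reading comes with each control period).
- cams.get_image(name): name is "scene" or "side" or "wrist"; returns a dict with "color" (384x512x3 uint8, red, green, blue), "fovy" (degrees; the focal length in pixels is half the picture's height over the tangent of half this angle, whatever the lens; pixels are square), "cx", "cy" (the principal point, pixels), "k1" (the pictures are not rectified: a ray, as slopes to the right and down, at radius r is drawn at 1 + k1 r^2 times it, then the intrinsics apply), "rvec" (rotation vector, rad) and "tvec" (3), from world to camera coordinates, as OpenCV has them. Camera axes: x right, y down, z forward; pixel columns grow to the right and rows downward; lengths in mm; the calibration is good to about 2 mm. A picture is of the moment at which its call begins. There is no depth.
- order.finish_job(): hands the job in; it is judged then, once.
The state is a dict: "clock": time; "qpos": joint angles; "qd": joint speeds; "tau": joint torques, N m; "eef_pos": TCP position; "tool_rot": TCP orientation; "force": force on the tool from outside, world axes, zero at the start; "torque": the same for the moment, N m; "width": finger opening in mm; "gripper_force": force on a finger pad.
Only numpy, scipy, OpenCV 4.12 (cv2) and the standard library are available. Lean on these libraries where they do the work, as an engineer would, in place of code of your own. Each camera call takes 0.05 s, during which the arm holds its last target. There are 200 camera calls.

## Working session

There is one attempt and no reset: what is moved stays moved. The work goes in short steps, Python scripts to look and compute and a tool call to move; the robot and the scene stay as the last step left them, time stands still between calls to the robot, and variables do not carry over. Pictures are saved under pics/ and viewed, at most 10 in all, crops included, and the job is handed in when it is done.

Besides the shell and the picture viewer there is one more tool, called after ">>>" as name(argument=value, ...) on one line, values as JSON. move_arm: Moves the arm, as the interface text tells. Its arguments: {"type":"object","properties":{"targets":{"type":"string"}},"required":["targets"]}

```bash
ls; mkdir -p pics; python3 - <<'E'
from cell import read_state,cams
import cv2,numpy as np
s=read_state();print({k:np.round(v,3).tolist() for k,v in s.items()})
ims=[]
for n in ["scene","side","wrist"]:
    d=cams.get_image(n);c=d.pop("color");np.savez(f"pics/{n}0.npz",color=c,**d)
    print(n,d);ims.append(cv2.cvtColor(c,cv2.COLOR_RGB2BGR))
    cv2.imwrite(f"pics/{n}0.png",cv2.resize(ims[-1],(768,576)))
E
```

```text
pics
{'clock': 0.0, 'qpos': [-1.266, 0.629, 0.038, 1.518, -0.027, 0.996, -0.02], 'qd': [0.0, -0.001, -0.001, -0.001, 0.0, 0.0, 0.002], 'tau': [0.001, -56.34, 1.226, -19.345, 0.011, 0.01, -0.0], 'eef_pos': [235.259, 605.243, 230.39], 'tool_rot': [-3.14, 0.0, 2.771], 'force': [0.319, 0.036, -0.876], 'torque': [-0.005, -0.082, 0.049], 'gripper_force': 0.0, 'width': 84.917}
scene {'fovy': 42.672226993337325, 'cx': 259.8368575627118, 'cy': 180.8665720093519, 'k1': -0.07726916365133936, 'rvec': array([ 1.21503187,  2.21932291, -1.00777117]), 'tvec': array([ 287.86458469, -337.52883774, 1712.2708363 ])}
side {'fovy': 48.05003925606174, 'cx': 261.2357625156394, 'cy': 188.20436971710907, 'k1': -0.10044778492169673, 'rvec': array([ 2.07045919,  1.52863949, -0.52356562]), 'tvec': array([-234.86184107, -458.8750194 , 1791.28301582])}
wrist {'fovy': 61.2046217761109, 'cx': 251.74390740446566, 'cy': 193.2932622725763, 'k1': 0.021131674588354108, 'rvec': array([-2.40093666, -1.6425548 , -0.22100819]), 'tvec': array([-648.87343202,  -34.99228451,  377.73919936])}
```

View pics/scene0.png

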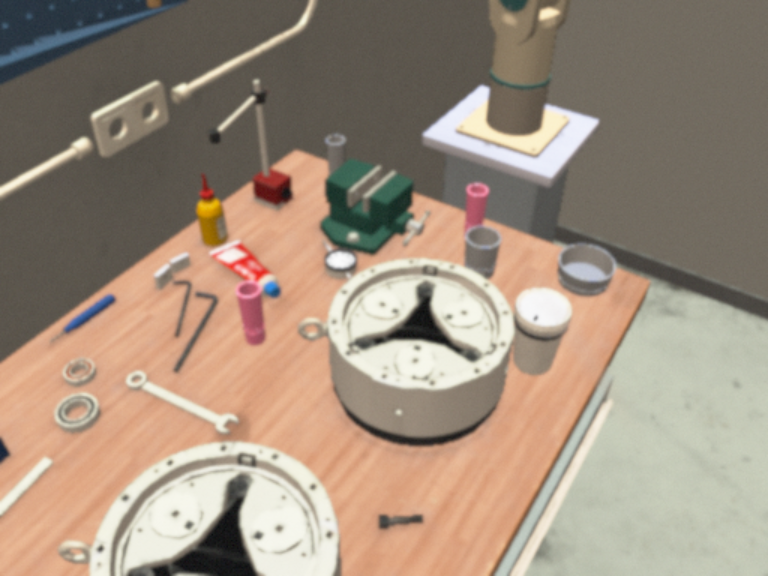

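View pics/side0.png

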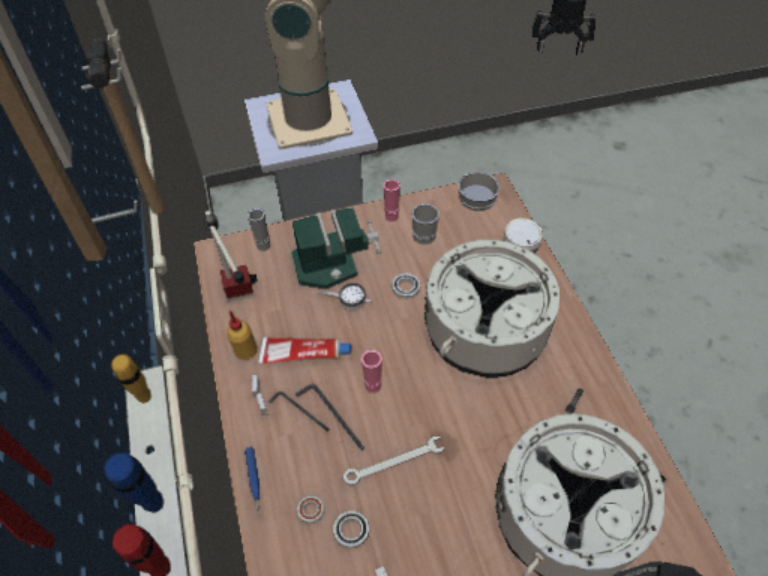

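The scene view (768 px wide) shows the wide cup at (585,268), middle cup at (482,250), narrow steel cup at (335,150) behind the green vise, and the white travel cup at (541,330). In the side view they are at (478,190), (425,222), (259,228) and (523,235). The pink cups are decoys.

```bash
cat > h.py <<'E'
import numpy as np,cv2
from scipy.spatial.transform import Rotation as Ro
def cam(d):
    f=192/np.tan(np.radians(float(d["fovy"]))/2)
    return f,float(d["cx"]),float(d["cy"]),float(d["k1"]),cv2.Rodrigues(np.array(d["rvec"],float))[0],np.array(d["tvec"],float)
def plane(d,u,v,z):
    f,cx,cy,k,R,t=cam(d); K=np.array([[f,0,cx],[0,f,cy],[0,0,1]])
    s=cv2.undistortPoints(np.array([[[u,v]]],float),K,np.array([k,0,0,0.]))[0,0]
    o=-R.T@t; r=R.T@np.array([s[0],s[1],1]); return (o+r*(z-o[2])/r[2])
def proj(d,P):
    f,cx,cy,k,R,t=cam(d); K=np.array([[f,0,cx],[0,f,cy],[0,0,1]])
    return cv2.projectPoints(np.array(P,float).reshape(-1,1,3),R,t,K,np.array([k,0,0,0.]))[0][:,0]
E
python3 - <<'E'
from h import *
sc,si=[dict(np.load(f"pics/{n}0.npz")) for n in("scene","side")]
pk={"wide":((586,258),(478,182),42),"mid":((482,237),(425,212),78),"nar":((335,140),(257,214),108),"travel":((543,305),(523,231),121),"pink":((477,189),(391,185),108)}
for n,(a,b,z) in pk.items():
    print(n,plane(sc,a[0]/1.5,a[1]/1.5,z).round(),plane(si,b[0]/1.5,b[1]/1.5,z).round())
rows=[]
for d,i in((sc,0),(si,1)):
    r=[]
    for n in("wide","mid","nar"):
        u,v=np.array(pk[n][i])/1.5; x,y=int(u)-32,int(v)-30
        print(n,i,x,y)
        c=d["color"][y:y+64,x:x+64,::-1]; r.append(cv2.resize(c,(256,256),interpolation=cv2.INTER_CUBIC))
    rows.append(np.hstack(r))
cv2.imwrite("pics/crop.png",np.vstack(rows))
E
```

```text
wide [419. 329.  42.] [420. 338.  42.]
mid [510. 167.  78.] [509. 169.  78.]
nar [ 427. -200.  108.] [ 430. -197.  108.]
travel [657. 337. 121.] [661. 336. 121.]
pink [425. 111. 108.] [432. 112. 108.]
wide 0 358 142
mid 0 289 128
nar 0 191 63
wide 1 286 91
mid 1 251 111
nar 1 139 112
```

View pics/crop.png

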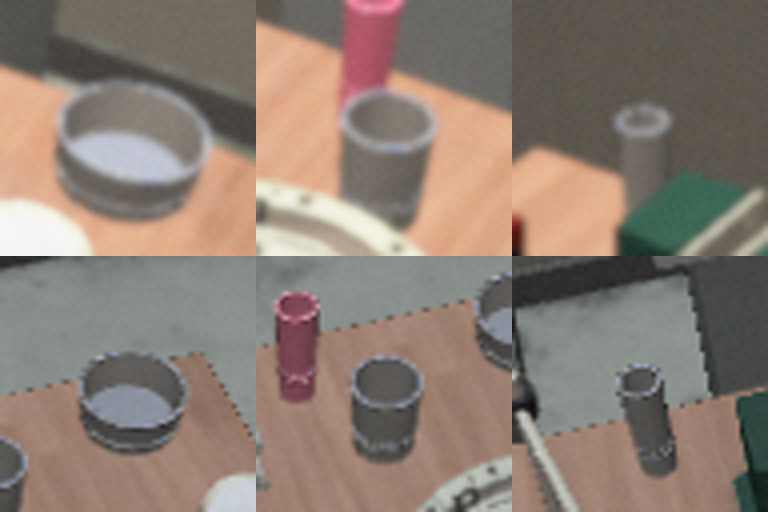

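View pics/wrist0.png

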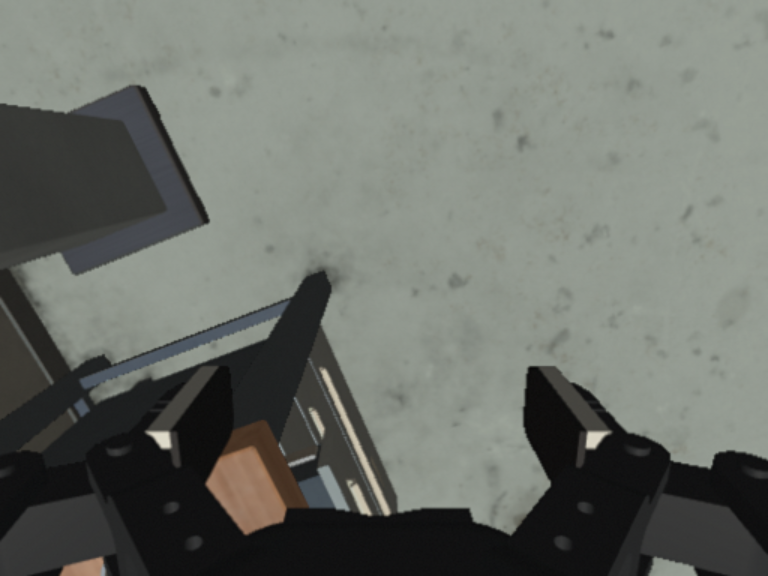

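The crops show all three rims clearly. The wrist view shows only floor and the bench corner, with the fingers at the bottom. I'll refine the cup positions and locate the obstacles.

```bash
python3 - <<'E'
from h import *
sc,si=[dict(np.load(f"pics/{n}0.npz")) for n in("scene","side")]
q=lambda o,c:(o[0]+(c[0]+.5)/4-.5,o[1]+(c[1]+.5)/4-.5)
for n,z,a,b in(("wide",42,q((358,142),(134,131)),q((286,91),(133,131))),("mid",78,q((289,128),(132,120)),q((251,111),(131,126))),("nar",108,q((191,63),(130,120)),q((139,112),(128,126)))):
    print(n,plane(sc,*a,z).round(1),plane(si,*b,z).round(1))
def tri(a,b):
    O=[];D=[]
    for d,p in((sc,a),(si,b)):
        p0=plane(d,p[0]/1.5,p[1]/1.5,0);p1=plane(d,p[0]/1.5,p[1]/1.5,300);O.append(p0);D.append((p1-p0)/np.linalg.norm(p1-p0))
    s=np.linalg.lstsq(np.array([D[0],-D[1]]).T,O[1]-O[0],rcond=None)[0]
    A=O[0]+D[0]*s[0];B=O[1]+D[1]*s[1];return ((A+B)/2).round(),round(np.linalg.norm(A-B))
for n,a,b in(("hub top c",(421,317),(492,296)),("post top",(257,82),(207,182)),("arm end",(214,136),(212,218)),("base red",(272,180),(237,275)),("vise green top L",(330,178),(296,222)),("vise top back",(358,162),(322,215)),("vise jaw right",(412,180),(358,210)),("vise screw end",(428,212),(372,222))):
    print(n,*tri(a,b))
f,cx,cy,k,R,t=cam(dict(np.load("pics/wrist0.npz"))); print("wrist cam at",-R.T@t, "axis",R[2],"right",R[0])
E
```

```text
wide [427.7 333.6  42. ] [430.1 334.5  42. ]
mid [508.  166.8  78. ] [512.5 168.2  78. ]
nar [ 423.9 -203.3  108. ] [ 431.  -199.6  108. ]
hub top c [800. 206. 135.] 17
post top [ 522. -279.  276.] 56
arm end [ 619. -284.  239.] 108
base red [ 544. -269.   54.] 1
vise green top L [ 525. -126.  124.] 46
vise top back [536. -68. 164.] 9
vise jaw right [502.  17. 131.] 8
vise screw end [493.  49.  71.] 5
wrist cam at [172.94026748 629.78448215 372.03664258] axis [ 0.24828678 -0.09871174 -0.96364395] right [ 0.36262231  0.93193397 -0.00203238]
```

>>> move_arm(targets="1 -3.2 -2.4 0 0 0 0;1 -3.2 -2.4 0 0 0 0;1 -3.2 -2.4 0 0 0 0;1 -3.2 -2.4 0 0 0 0;1 -3.2 -2.4 0 0 0 0")

```text
clock: 0.57
eef_pos: [341.7, 434.2, 231.1]
tool_rot: [-3.141, 0.0, 2.771]
force: [0.8, 0.1, 0.8]
width: 85.6
gripper_force: 0.0
```

>>> move_arm(targets="1 -3.2 -2.4 0 0 0 0;1 -3.2 -2.4 0 0 0 0;1 -3.2 -2.4 0 0 0 0;1 -3.2 -2.4 0 0 0 0;1 -3.2 -2.4 0 0 0 0")

```text
clock: 0.98
eef_pos: [447.3, 264.4, 231.3]
tool_rot: [-3.141, -0.0, 2.771]
force: [1.0, -0.1, -0.2]
width: 85.6
gripper_force: 0.0
```

>>> move_arm(targets="1 -3.2 -2.3 0 0 0 0;1 -3.2 -2.3 0 0 0 0;1 -3.1 -2.3 0 0 0 0;1 0 0 0 0 0 0;1 0 0 0 0 0 0")

```text
clock: 1.4
eef_pos: [511.5, 164.4, 231.1]
tool_rot: [-3.141, 0.0, 2.765]
force: [-0.8, 2.2, -0.4]
width: 85.7
gripper_force: 0.0
```

```bash
cat > look.py <<'E'
import sys
from h import *
from cell import read_state,cams
def look(tag,n="wrist"):
    d=cams.get_image(n);np.savez(f"pics/{tag}.npz",**d)
    cv2.imwrite(f"pics/{tag}.png",d["color"][:,:,::-1]);return d
if __name__=="__main__":
    d=look(sys.argv[1]);x,y,z=map(float,sys.argv[2:5]);r=float(sys.argv[5])
    th=np.linspace(0,2*np.pi,60);p=proj(d,np.c_[x+r*np.cos(th),y+r*np.sin(th),0*th+z])
    im=d["color"][:,:,::-1].copy();cv2.polylines(im,[np.int32(p)],True,(0,255,0),1);cv2.imwrite(f"pics/{sys.argv[1]}o.png",im)
    s=read_state();print(s["clock"],np.round(s["eef_pos"],1),np.round(s["tool_rot"],4))
E
python3 look.py w1 510 167.5 78 31
```

```text
1.45 [510.3 166.8 231. ] [-3.1414e+00 -8.0000e-04  2.7686e+00]
```

View pics/w1o.png

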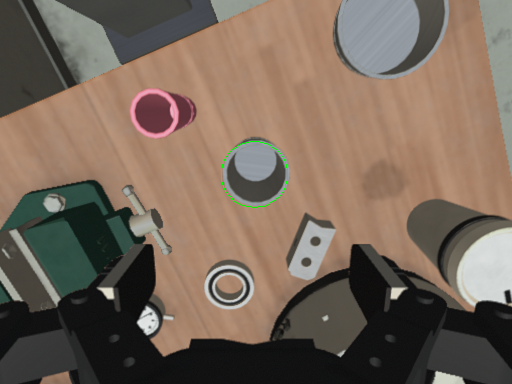

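The overlay circle at (254,174) lies on the middle cup's rim, so the estimate (510,167.5) holds. The fingers have clear space either side. The small block at (311,247) and the pink cup at (160,113) are out of the way.

>>> move_arm(targets="1 0 0 4 0 0 0;1 0 0 4 0 0 0;1 0 0 4 0 0 0;1 0 0 4 0 0 0;1 0 0 3.0 0 0 0")

```text
clock: 1.87
eef_pos: [507.9, 169.6, 38.6]
tool_rot: [-3.141, -0.003, 2.774]
force: [0.3, -0.2, -0.2]
width: 85.4
gripper_force: 0.0
```

>>> move_arm(targets="-1 0 0 0 0 0 0;-1 0 0 0 0 0 0;-1 0 0 0 0 0 0;-1 0 0 0 0 0 0;-1 0 0 0 0 0 0")

```text
clock: 2.28
eef_pos: [511.6, 168.3, 43.3]
tool_rot: [3.139, 0.003, 2.771]
force: [0.3, 0.4, -2.0]
width: 59.9
gripper_force: 64.9
```

>>> move_arm(targets="-1 0 0 0 0 0 0;-1 0 0 0 0 0 0;-1 0 0 0 0 0 0;-1 0 0 0 0 0 0;-1 0 0 0 0 0 0")

```text
clock: 2.7
eef_pos: [510.5, 167.5, 41.5]
tool_rot: [3.141, 0.0, 2.771]
force: [0.6, 0.1, -0.3]
width: 60.1
gripper_force: 65.0
```

>>> move_arm(targets="-1 0 0 -2 0 0 0;-1 0 0 -3 0 0 0;-1 0 0 -3 0 0 0;-1 0 0 -3 0 0 0;-1 0 0 -1 0 0 0")

```text
clock: 3.12
eef_pos: [512.4, 168.0, 165.1]
tool_rot: [3.137, 0.005, 2.77]
force: [0.7, 1.4, -2.2]
width: 59.9
gripper_force: 65.8
```

```bash
python3 - <<'E'
from h import *
from look import look
from cell import read_state
d=dict(np.load("pics/w1.npz"))
th=np.linspace(0,2*np.pi,90)
circ=lambda d,x,y,z,r:np.int32(proj(d,np.c_[x+r*np.cos(th),y+r*np.sin(th),0*th+z]))
im=d["color"][:,:,::-1].copy()
cv2.polylines(im,[circ(d,429,334,42,50)],True,(0,255,0),1)
a=cv2.resize(im[0:110,300:500],None,fx=2,fy=2,interpolation=cv2.INTER_NEAREST)
d=look("w2");im=d["color"][:,:,::-1].copy();cv2.polylines(im,[circ(d,429,334,42,50)],True,(0,255,0),1)
b=cv2.resize(im,(400,300));
c=np.zeros((520,400,3),np.uint8);c[:220]=a;c[220:]=b
cv2.imwrite("pics/w2c.png",c);s=read_state();print(s["eef_pos"],s["width"],s["force"])
E
```

```text
[512.725286   168.22303461 165.30569438] 59.97024882300144 [ 0.72818492 -0.13193088 -0.36284028]
```

View pics/w2c.png

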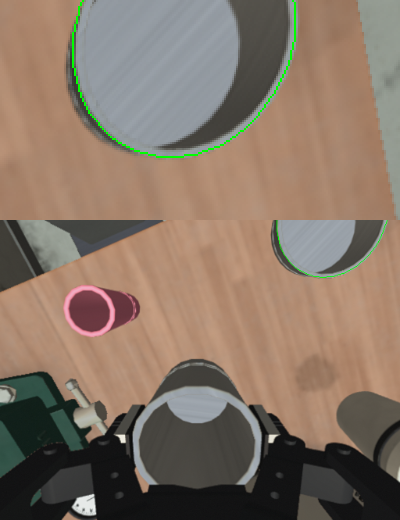

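The two overlays put the circle at (429,334) on the wide cup's rim. The held middle cup hangs upright between the fingers.

>>> move_arm(targets="-1 2.7 2.5 0 0 0 0;-1 2.7 2.5 0 0 0 0;-1 2.7 2.5 0 0 0 0;-1 2.7 2.5 0 0 0 0;-1 2.8 2.6 0 0 0 0")

```text
clock: 3.58
eef_pos: [427.7, 334.6, 159.7]
tool_rot: [-3.139, -0.001, 2.77]
force: [0.4, 0.2, -2.4]
width: 59.7
gripper_force: 65.8
```

>>> move_arm(targets="-1 0 0 0 0 0 0;-1 0 0 0 0 0 0;-1 0 0 0 0 0 0;-1 0 0 0 0 0 0;-1 0 0 0 0 0 0")

```text
clock: 4.0
eef_pos: [430.0, 332.3, 160.8]
tool_rot: [-3.14, 0.0, 2.768]
force: [0.1, 0.2, -2.6]
width: 59.8
gripper_force: 65.9
```

```bash
python3 look.py w3 429 334 42 50
```

```text
4.05 [430.  332.6 161. ] [-3.1407e+00  2.0000e-04  2.7681e+00]
```

View pics/w3o.png

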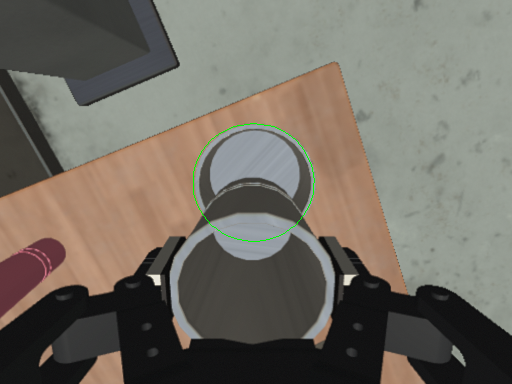

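The wide cup's rim at (254,182) matches the overlay, and the held cup is centred over it. Lowering now.

>>> move_arm(targets="-1 0 0 3.5 0 0 0;-1 0 0 3.5 0 0 0;-1 0 0 2.5 0 0 0;-1 0 0 1 0 0 0;-1 0 0 0.6 0 0 0")

```text
clock: 4.47
eef_pos: [429.0, 332.8, 48.8]
tool_rot: [-3.139, -0.001, 2.769]
force: [0.8, -0.9, -1.8]
width: 59.6
gripper_force: 66.0
```

>>> move_arm(targets="-1 0 0 0.4 0 0 0;-1 0 0 0 0 0 0;-1 0 0 0 0 0 0;-1 0 0 0 0 0 0;-1 0 0 0 0 0 0")

```text
clock: 4.88
eef_pos: [429.9, 334.7, 47.4]
tool_rot: [3.14, 0.001, 2.771]
force: [0.5, -0.2, -2.1]
width: 60.0
gripper_force: 66.0
```

>>> move_arm(targets="-1 0 0 0.1 0 0 0;-1 0 0 0.1 0 0 0;-1 0 0 0 0 0 0;-1 0 0 0 0 0 0;-1 0 0 0 0 0 0")

```text
clock: 5.3
eef_pos: [429.9, 334.6, 45.4]
tool_rot: [3.14, 0.001, 2.771]
force: [-0.2, -0.7, 6.3]
width: 59.9
gripper_force: 66.5
```

Contact at 6 N, so the cup is on the floor. Releasing, then rising.

>>> move_arm(targets="1 0 0 0 0 0 0;1 0 0 0 0 0 0;1 0 0 0 0 0 0;1 0 0 0 0 0 0;1 0 0 0 0 0 0")

```text
clock: 5.72
eef_pos: [429.2, 334.2, 44.2]
tool_rot: [-3.142, -0.0, 2.771]
force: [-0.2, -0.4, 1.0]
width: 85.1
gripper_force: 0.0
```

>>> move_arm(targets="1 0 0 -1 0 0 0;1 0 0 -3 0 0 0;1 0 0 -4 0 0 0;1 0 0 -4 0 0 0;1 0 0 -4 0 0 0")

```text
clock: 6.13
eef_pos: [428.8, 333.8, 206.6]
tool_rot: [-3.141, -0.0, 2.771]
force: [1.1, 0.2, 0.2]
width: 85.2
gripper_force: 0.0
```

>>> move_arm(targets="1 0 0 -4 0 0 0;1 0 0 -1 0 0 0;1 0 0 0 0 0 0;1 0 0 0 0 0 0;1 0 0 0 0 0 0")

```text
clock: 6.55
eef_pos: [428.3, 333.5, 253.1]
tool_rot: [-3.139, -0.001, 2.771]
force: [-0.6, 0.2, -0.4]
width: 85.3
gripper_force: 0.0
```

```bash
python3 look.py w4 430 334.6 82 31
```

```text
6.6 [428.2 333.4 252.7] [-3.1386e+00 -1.7000e-03  2.7709e+00]
```

View pics/w4o.png

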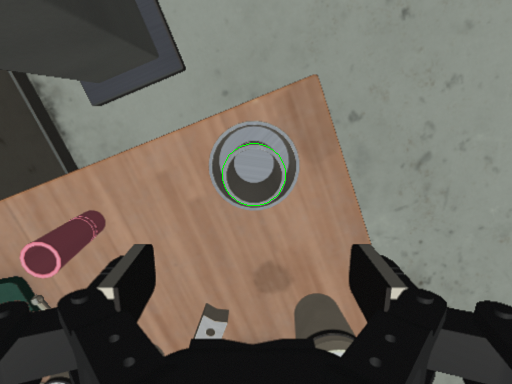

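The overlay sits on the middle cup's rim, centred at (254,174) inside the wide cup. Next, the narrow cup.

>>> move_arm(targets="1 -1.4 -3.6 0 0 0 0;1 -1.4 -3.6 0 0 0 0;1 -1.4 -3.6 0 0 0 0;1 -1.4 -3.6 0 0 0 0;1 -1.4 -3.6 0 0 0 0")

```text
clock: 7.02
eef_pos: [427.9, 139.0, 252.8]
tool_rot: [-3.139, -0.002, 2.771]
force: [0.2, -0.2, -0.1]
width: 85.3
gripper_force: 0.0
```

>>> move_arm(targets="1 -1.4 -3.6 0 0 0 0;1 -1.4 -3.6 0 0 0 0;1 -1.4 -3.6 0 0 0 0;1 -1.4 -3.6 0 0 0 0;1 -1.4 -3.6 0 0 0 0")

```text
clock: 7.43
eef_pos: [427.9, -53.8, 253.0]
tool_rot: [-3.141, -0.003, 2.771]
force: [0.4, -0.6, -0.1]
width: 85.5
gripper_force: 0.0
```

>>> move_arm(targets="1 -1.3 -3.6 0 0 0 0;1 -1.3 -3.6 0 0 0 0;1 -1.3 -3.6 0 0 0 0;1 -1.3 -3.1 0 0 0 0;1 0 0 0 0 0 0")

```text
clock: 7.85
eef_pos: [425.7, -208.1, 253.2]
tool_rot: [-3.137, -0.0, 2.761]
force: [0.2, -0.5, 0.1]
width: 85.3
gripper_force: 0.0
```

```bash
python3 look.py w5 427 -201 108 19
```

```text
7.9 [ 425.9 -204.2  252.9] [-3.1395e+00 -2.4000e-03  2.7634e+00]
```

View pics/w5o.png

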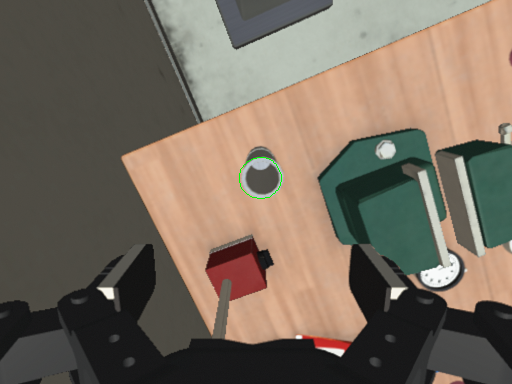

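The overlay at (261,178) lies on the narrow cup's rim. The red stand base at (238,268) and the vise at (320,180) are close by, so I'll pre-close the fingers partly before going down.

>>> move_arm(targets="0.4 0 0 0 0 0 0;0.4 0 0 0 0 0 0;0.4 0 0 0 0 0 0;0.4 0 0 0 0 0 0;0.4 0 0 0 0 0 0")

```text
clock: 8.32
eef_pos: [427.6, -199.4, 254.2]
tool_rot: [3.141, -0.0, 2.773]
force: [-0.3, 0.2, 0.1]
width: 59.4
gripper_force: 0.0
```

>>> move_arm(targets="0.4 0 0 4 0 0 0;0.4 0 0 4 0 0 0;0.4 0 0 2 0 0 0;0.4 0 0 0 0 0 0;0.4 0 0 0 0 0 0")

```text
clock: 8.73
eef_pos: [427.0, -200.0, 154.0]
tool_rot: [-3.142, -0.002, 2.771]
force: [-0.1, 0.0, 0.8]
width: 59.8
gripper_force: 0.0
```

>>> move_arm(targets="0.4 0 0 3 0 0 0;0.4 0 0 3 0 0 0;0.4 0 0 1.7 0 0 0;0.4 0 0 0 0 0 0;0.4 0 0 0 0 0 0")

```text
clock: 9.15
eef_pos: [428.3, -200.8, 78.4]
tool_rot: [3.142, 0.001, 2.771]
force: [-0.1, 0.4, 1.2]
width: 60.0
gripper_force: 0.0
```

>>> move_arm(targets="-1 0 0 0 0 0 0;-1 0 0 0 0 0 0;-1 0 0 0 0 0 0;-1 0 0 0 0 0 0;-1 0 0 0 0 0 0")

```text
clock: 9.57
eef_pos: [428.9, -201.1, 79.4]
tool_rot: [3.142, 0.004, 2.771]
force: [-0.6, 0.2, 6.6]
width: 35.0
gripper_force: 59.2
```

>>> move_arm(targets="-1 0 0 0 0 0 0;-1 0 0 0 0 0 0;-1 0 0 0 0 0 0;-1 0 0 0 0 0 0;-1 0 0 0 0 0 0")

```text
clock: 9.98
eef_pos: [429.0, -201.1, 79.4]
tool_rot: [3.142, 0.004, 2.771]
force: [0.0, -0.1, 6.8]
width: 35.1
gripper_force: 59.2
```

>>> move_arm(targets="-1 0 0 -2 0 0 0;-1 0 0 -4 0 0 0;-1 0 0 -4 0 0 0;-1 0 0 -4 0 0 0;-1 0 0 -4 0 0 0")

```text
clock: 10.4
eef_pos: [426.9, -200.4, 260.5]
tool_rot: [3.142, 0.002, 2.771]
force: [1.3, 0.7, -1.5]
width: 35.1
gripper_force: 60.3
```

>>> move_arm(targets="-1 1.4 3.6 0 0 0 0;-1 1.4 3.6 0 0 0 0;-1 1.4 3.6 0 0 0 0;-1 1.4 3.6 0 0 0 0;-1 1.4 3.6 0 0 0 0")

```text
clock: 10.82
eef_pos: [427.1, -5.7, 258.7]
tool_rot: [3.14, 0.002, 2.77]
force: [1.0, -0.0, -2.3]
width: 35.0
gripper_force: 60.3
```

>>> move_arm(targets="-1 1.4 3.6 0 0 0 0;-1 1.4 3.6 0 0 0 0;-1 1.4 3.6 0 0 0 0;-1 1.4 3.6 0 0 0 0;-1 1.4 3.6 0 0 0 0")

```text
clock: 11.23
eef_pos: [427.0, 187.7, 258.7]
tool_rot: [3.14, 0.002, 2.771]
force: [0.8, -0.4, -1.8]
width: 35.0
gripper_force: 60.3
```

>>> move_arm(targets="-1 1.3 3.6 0 0 0 0;-1 1.3 3.6 0 0 0 0;-1 1.3 3.6 0 0 0 0;-1 1.3 3.1 0 0 0 0;-1 0 0 0 0 0 0")

```text
clock: 11.65
eef_pos: [427.4, 343.2, 258.4]
tool_rot: [3.134, -0.001, 2.781]
force: [-0.5, 0.9, -0.9]
width: 35.0
gripper_force: 60.4
```

>>> move_arm(targets="-1 0 0 0 0 0 0;-1 0 0 0 0 0 0;-1 0 0 0 0 0 0;-1 0 0 0 0 0 0;-1 0 0 0 0 0 0")

```text
clock: 12.07
eef_pos: [429.6, 333.0, 257.7]
tool_rot: [3.141, 0.0, 2.769]
force: [0.0, -0.2, -1.0]
width: 35.2
gripper_force: 60.4
```

```bash
python3 look.py w6 430 334.6 82 31
```

```text
12.1167 [429.6 333.2 257.6] [3.1414e+00 3.0000e-04 2.7691e+00]
```

View pics/w6o.png

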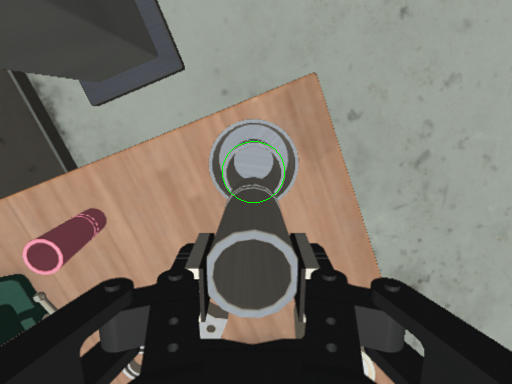

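The target rim at (254,172) matches the overlay. The held narrow cup has its rim at (253,275) and its foot's far edge at (253,185). I'll check its tilt numerically before lowering.

```bash
python3 - <<'E'
from h import *
d=dict(np.load("pics/w6.npz"));th=np.linspace(0,2*np.pi,90)
for n,z,r in(("foot",178.2,16),("rim",286.2,19)):
    p=proj(d,np.c_[429.6+r*np.cos(th),333.2+r*np.sin(th),0*th+z]);print(n,p.min(0).round(1),p.max(0).round(1))
E
```

```text
foot [229.7 178.9] [274.7 222. ]
rim [203.7 235.8] [301.3 323.1]
```

>>> move_arm(targets="-1 0.3 0.1 0 0 0 0;-1 0 0 3 0 0 0;-1 0 0 3 0 0 0;-1 0 0 1.5 0 0 0;-1 0 0 0 0 0 0")

```text
clock: 12.53
eef_pos: [424.6, 334.6, 179.1]
tool_rot: [-3.135, -0.004, 2.771]
force: [0.1, -0.9, -1.3]
width: 35.2
gripper_force: 60.5
```

>>> move_arm(targets="-1 0 0 2.5 0 0 0;-1 0 0 2.5 0 0 0;-1 0 0 2 0 0 0;-1 0 0 1.5 0 0 0;-1 0 0 0 0 0 0")

```text
clock: 12.95
eef_pos: [425.8, 335.5, 95.7]
tool_rot: [-3.138, -0.002, 2.771]
force: [-0.1, -0.2, -1.0]
width: 35.4
gripper_force: 60.5
```

>>> move_arm(targets="-1 0 0 0.3 0 0 0;-1 0 0 0.2 0 0 0;-1 0 0 0 0 0 0;-1 0 0 0 0 0 0;-1 0 0 0 0 0 0")

```text
clock: 13.37
eef_pos: [427.3, 336.6, 93.2]
tool_rot: [3.14, 0.001, 2.771]
force: [0.2, -0.2, -1.5]
width: 35.3
gripper_force: 60.5
```

>>> move_arm(targets="-1 0 0 0.2 0 0 0;-1 0 0 0.2 0 0 0;-1 0 0 0 0 0 0;-1 0 0 0 0 0 0;-1 0 0 0 0 0 0")

```text
clock: 13.78
eef_pos: [426.8, 336.2, 88.2]
tool_rot: [-3.141, -0.0, 2.771]
force: [0.6, -0.6, -1.9]
width: 35.2
gripper_force: 60.5
```

>>> move_arm(targets="-1 0 0 0.1 0 0 0;-1 0 0 0 0 0 0;-1 0 0 0 0 0 0;-1 0 0 0 0 0 0;-1 0 0 0 0 0 0")

```text
clock: 14.2
eef_pos: [426.9, 336.3, 87.4]
tool_rot: [3.141, 0.0, 2.771]
force: [0.0, -0.3, 1.9]
width: 35.2
gripper_force: 60.7
```

>>> move_arm(targets="0 0 0 0 0 0 0;0.5 0 0 0 0 0 0;0.8 0 0 0 0 0 0;0.8 0 0 0 0 0 0;0.8 0 0 0 0 0 0")

```text
clock: 14.62
eef_pos: [426.8, 336.2, 87.3]
tool_rot: [-3.142, -0.0, 2.771]
force: [0.6, 0.1, 0.3]
width: 77.4
gripper_force: 0.0
```

>>> move_arm(targets="0.8 0 0 -1 0 0 0;0.8 0 0 -3 0 0 0;0.8 0 0 -4 0 0 0;0.8 0 0 -4 0 0 0;0.8 0 0 -4 0 0 0")

```text
clock: 15.03
eef_pos: [426.5, 335.8, 249.8]
tool_rot: [-3.141, -0.0, 2.771]
force: [0.8, 0.6, 0.0]
width: 77.2
gripper_force: 0.0
```

>>> move_arm(targets="0.8 0 0 -2 0 0 0;0.8 0 0 0 0 0 0;0.8 0 0 0 0 0 0;0.8 0 0 0 0 0 0;0.8 0 0 0 0 0 0")

```text
clock: 15.45
eef_pos: [425.9, 335.5, 266.0]
tool_rot: [-3.139, -0.001, 2.771]
force: [0.3, 0.2, -0.8]
width: 77.0
gripper_force: 0.0
```

```bash
python3 - <<'E'
from h import *
from look import look
d=look("w7");th=np.linspace(0,2*np.pi,72,endpoint=False)
g=cv2.GaussianBlur(cv2.cvtColor(d["color"],cv2.COLOR_RGB2GRAY),(3,3),0).astype(float)
# brightness of the rim-top ring (bright steel edge) for trial centres
def best(z,r,c0,s):
    R=[]
    for dx in range(-s,s+1):
        for dy in range(-s,s+1):
            def ring(rr):
                p=proj(d,np.c_[c0[0]+dx+rr*np.cos(th),c0[1]+dy+rr*np.sin(th),0*th+z]).astype(np.float32)
                return cv2.remap(g.astype(np.float32),p[:,0],p[:,1],1).mean()
            R.append((ring(r)-.5*ring(r-5)-.5*ring(r+4),dx,dy))
    R.sort();return [tuple(np.round(x,1)) for x in R[::-1][:3]]
print("nar",best(116,17.5,(430,334),10));print("mid",best(82,29.5,(430,334),8));print("wide",best(42,48.5,(430,334),8))
E
```

```text
nar [(np.float64(71.7), np.float64(-5.0), np.float64(3.0)), (np.float64(68.8), np.float64(-6.0), np.float64(3.0)), (np.float64(67.9), np.float64(-5.0), np.float64(4.0))]
mid [(np.float64(53.1), np.float64(0.0), np.float64(0.0)), (np.float64(52.0), np.float64(1.0), np.float64(0.0)), (np.float64(50.8), np.float64(0.0), np.float64(1.0))]
wide [(np.float64(31.3), np.float64(-1.0), np.float64(1.0)), (np.float64(31.0), np.float64(0.0), np.float64(1.0)), (np.float64(29.1), np.float64(0.0), np.float64(0.0))]
```

The rims fit the nested heights: wide and middle are concentric, and the narrow is about 6 mm off the middle's centre, within tolerance. The gripper is clear, so I'm handing in.

```bash
python3 -c "
from cell import order
print(order.finish_job())"
```

```text
the job is handed in; nothing more can be done
None
```

I nested the three steel cups on the bench in size order and handed the job in at about 15.5 s. By the last camera check the narrow cup sat about 6 mm off the middle cup's centre (limit 13 mm), and the travel cup was never touched. The judge's result was not shown.

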